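Clamp a reagent bottle with the slipping lever

TASK

Stand the capped amber reagent bottle upright in the bench clamp, between the flat jaw and the V-block, and let go of it. Then turn the clamp's lever clockwise (seen from above) until its torque-limiting hub gives way, stop at once so the glass is not over-tightened, and leave the bottle clamped. Leave the flask and the jar alone.

Things in the scene. Friction and masses are not known exactly. Their poses are not given: they have to be found in the camera images.
- bottle: Amber glass reagent bottle with a black cap, 115 mm tall, 0.2 to 0.4 kg, standing on the bench. Round body 60 mm in diameter and 72 mm high, neck 24 mm in diameter, cap 34 mm in diameter and 24 mm high (91 to 115 mm above the underside). Origin: centre of the underside; z up its axis.
- cap (a point): Centre of the top of the bottle's cap, 115 mm above the bottle's underside.
- clamp: Bench bottle clamp, bolted down, place and yaw vary. Base plate 130 x 270 x 20 mm (x, y, z). Origin: on the bench under its middle. The bottle goes on the +y half; the lever is on the -y half over a grey gear housing 70 x 62 mm, top 70 mm above the bench. A flat jaw moves to +y against a V-block with 45 degree faces; both stand 22 to 77 mm above the bench.
- seat (a point): Where the bottle's underside is to stand: on the base plate (20 mm above the bench) between jaw and V-block; axes as the clamp's. There the bottle has at least 3 mm of room either way along y before the lever is turned. The V-block is set up to 7 mm nearer or further each time, so where the jaw grips the glass cannot be foretold. The clamped bottle ends within 15 mm of this point.
- jaw: Flat aluminium jaw with a springy rubber facing, 50 mm wide, 55 mm high, 12 mm thick in all, driven by the lever through rack and pinion: 10 mm towards +y of the clamp per radian of clockwise turn. Origin: on the bench, at the clamp's middle when the jaw is fully open; axes as the clamp's.
- jaw_face (a point): Centre of the jaw's flat rubber face that meets the bottle, 50 mm above the bench.
- pivot (a point): On the vertical axis of the lever, at its bar's mid-height (92 mm above the bench). Fixed to the clamp; axes as the clamp's.
- lever: Steel bar in a ribbed black hub 42 mm in diameter, with an upright black post at its end. Starts pointing along 256 to 270 degrees (counterclockwise from the clamp's x), tightens clockwise seen from above, stays where left. 0.65 to 1.6 rad of turn bring the jaw against the bottle, then the hub slips for 0.12 rad, then it locks solid and over-tightens the glass. Origin: on the axis, bar's mid-height.
- post (a point): Centre of the top (140 mm above the bench) of the lever's round post, 20 mm in diameter, 90 mm from the axis; it rises from the bar's top, 96 mm above the bench. Sideways push on it to turn the lever: 4 to 5 N running free; with the bottle gripped it climbs within about 0.2 rad to 8 or 9 N, where the hub slips on at that push while the jaw stands still.
- flask: Clear conical flask, 97 mm tall, 80 mm wide at the foot, standing on the bench. Leave it alone. Origin: centre of the underside.
- jar: Clear squat jar with a white lid, 73 mm tall, 72 mm wide, standing on the bench. Leave it alone. Origin: centre of the underside.
Things that resemble listed ones, but are neither listed nor needed, are in the scene too. Leave any red look-alike of the bottle alone.

How it is judged (in metres and radians):
On the way, in this order (a step that is already met when the one before it is completed fails the run):
1. the bottle stands upright on the clamp's base plate between jaw and V-block, let go and not yet clamped (horizontal distance between bottle and seat below 0.015 m and z of bottle in the frame of seat between -0.004 and 0.004 m and angle between bottle's own z axis and vertical below 0.08 rad and contact force between the fingers and bottle below 0.1 N and contact force between jaw and bottle below 15 N and linear speed of bottle below 0.02 m/s), for 0.2 s.
2. the jaw presses the bottle with the clutch's force (over 31 N) (horizontal distance between bottle and seat below 0.015 m and z of bottle in the frame of seat between -0.004 and 0.006 m and angle between bottle's own z axis and vertical below 0.08 rad and contact force between jaw and bottle above 31 N and contact force between the fingers and bottle below 0.1 N), for 0.2 s.
At the end, for the whole second after the job is handed in: The bottle stands upright (within 0.08 rad) on the clamp's base plate, its axis within 15 mm of the seat point and its underside within 6 mm of the plate, at rest, pressed by the jaw with 20 to 50 N (the slipping hub gives about 35 N, less a little on release), and let go (horizontal distance between bottle and seat below 0.015 m and z of bottle in the frame of seat between -0.004 and 0.006 m and angle between bottle's own z axis and vertical below 0.08 rad and contact force between jaw and bottle between 20 and 50 N and linear speed of bottle below 0.01 m/s); the robot touches nothing.
It fails at once if the bottle is over-tightened: the jaw presses it with more than 55 N (pushed on past the slip) (contact force between jaw and bottle above 55 N).
It fails at once if the flask or the jar is moved by more than 30 mm (distance of any of flask, jar from where it was at the start of the episode above 0.03 m).
It also fails if it takes over 72 s, if anything falls off the work surface, if the arm or the gripper's body presses on something with over 40 N, if the wrist force passes 120 N, or if a joint passes its speed limit or range.

ROBOT

A 7-joint arm with a two-finger parallel gripper is mounted at the origin on the work surface. World frame = base frame: x ahead of the robot, y to its left, z up, the work surface at z = 0. Lengths are in mm, angles in rad, forces in N, time in s.
With the tool pointing down it reaches from about 425 to 1025 mm from the base axis. Payload 9.4 kg.
Tool frame: the origin (TCP) lies midway between the tips of the shut fingers; the grasp point (between the pads) lies 19 mm behind it (ctrl.tcp_to_grasp is the distance from the TCP to the grasp point, in mm); z points along the fingers, y is the direction in which the jaws open and shut (so a half turn about z gives the same grasp; the last joint's range is limited). The gripper opens to 93 mm and grips with 3 to 60 N. Pads are 15 mm wide; open, the fingers measure 128 mm over their backs; the gripper's body (75 mm by 188 mm) begins 65 mm behind the grasp point.
Start: joints at [1.27, 0.599, -0.003, 1.599, 0.002, 0.943, -0.08], TCP at [160.894, -706.921, 218.618] pointing down, gripper open.
Joint ranges: [-2.57, 2.57], [-0.35, 1.97], [-1.29, 1.29], [0.11, 2.56], [-1.05, 4.19], [0.11, 1.86], [-2.63, 2.63]. Speed limits (rad/s): [2.22, 2.22, 3.01, 3.01, 3.14, 3.14, 3.14].

INTERFACE

Orientations are given as a rotation vector (axis times angle).
In Python, from rig import ctrl gives the robot as it stands. Calls block until the motion is done:
- ctrl.goto(position, orientation): joint-space move of the TCP to a pose.
- ctrl.move_linear(position, rot=None, feed=150): straight line of the TCP; rot=None keeps the orientation; feed is the mean speed in mm/s.
- ctrl.move_j(angles): joint-space move.
- ctrl.move_gripper(opening, grasp_force=None): finger opening in mm; grasp_force is the grip in N (None keeps the last); returns when the fingers have stopped.
- ctrl.wait(seconds).
- ctrl.inverse_kinematics(position, orientation): joint angles nearest the present ones, or None.
- ctrl.state(): the state.
- ctrl.get_image(name): name is "side" or "top"; returns (picture, depth): 420x560x3 uint8, red, green, blue; 420x560 float32, mm along the optical axis (not along the pixel's ray), 0 where there is no reading.
- ctrl.calibration(name): a dict with "fx", "fy", "cx", "cy" (pixels), "k1" (the pictures are not rectified: a ray, as slopes to the right and down, at radius r is drawn at 1 + k1 r^2 times it, then the intrinsics apply), "R" (3x3) and "t" (3): a world point X has camera coordinates R X + t. Camera axes: x right, y down, z forward; pixel columns grow to the right and rows downward; lengths in mm; the calibration is good to about 2 mm. A picture is of the moment at which its call begins. calibration takes no time and is no camera call.
A pose or a line that the arm cannot do raises ctrl.MotionError and nothing moves.
- ctrl.finish_job(): hands the job in, once; it reports no verdict.
The state is a dict: "t": time; "joint_positions": joint angles; "joint_vel": joint speeds; "effort": joint torques, N m; "tcp_pos": TCP position; "orientation": TCP orientation; "force": force on the tool from outside, world axes, zero at the start; "torque": the same for the moment, N m; "gripper_width": finger opening in mm.
Only numpy, scipy, OpenCV 4.12 (cv2) and the standard library are available. Lean on these libraries where they do the work, as an engineer would, in place of code of your own. Each camera call takes 0.05 s, during which the arm holds its last target. There are 200 camera calls.

## Working session

There is one attempt and no reset: what is moved stays moved. The work goes in short steps, each a Python script; the robot and the scene stay as the last script left them, time stands still between calls to the robot, and variables do not carry over. Pictures are saved under pics/ and viewed, about 8 in all and at most 12, crops included, and the job is handed in when it is done.

```bash
mkdir -p pics; ls
python3 - <<'E'
from rig import ctrl
import cv2, numpy as np
for n in("top","side"):
    im,d=ctrl.get_image(n); cv2.imwrite(f"pics/{n}0.png",im[...,::-1]); np.save(f"pics/{n}0d.npy",d)
    c=ctrl.calibration(n); print(n,c, "cam pos",-np.array(c["R"]).T@np.array(c["t"]), (d==0).mean())
print(ctrl.state())
E
```

```text
pics
top {'fx': 520.813112598548, 'fy': 520.813112598548, 'cx': 285.3694060321068, 'cy': 207.12597750928785, 'k1': -0.18484598706595148, 'R': array([[-0.00169487, -0.99998495, -0.00521861],
       [-0.97983565,  0.00270335, -0.19978686],
       [ 0.19979796,  0.00477477, -0.97982548]]), 't': array([-87.5747095 , 547.66118147, 997.16093567])} cam pos [ 337.23879829  -93.81512544 1086.00218519] 0.003826530612244898
side {'fx': 450.0690847521275, 'fy': 450.0690847521275, 'cx': 275.69056173654303, 'cy': 213.37826476696807, 'k1': -0.0018288460475496798, 'R': array([[ 0.95610805, -0.29241355,  0.01875391],
       [-0.18367481, -0.64797135, -0.73918651],
       [ 0.22830015,  0.70329755, -0.67323963]]), 't': array([-527.08822967,  130.33071968,  900.97693727])} cam pos [ 322.19860212 -703.33204112  712.79705426] 0.00399234693877551
{'t': 0.1, 'joint_positions': array([ 1.27031026,  0.60006711, -0.00254665,  1.6000571 ,  0.0017942 ,
        0.94293195, -0.07982782]), 'joint_vel': array([ 0.00143331, -0.00082611, -0.00148195, -0.00211918,  0.00119812,
       -0.00218447, -0.00042041]), 'effort': array([ 5.72535937e-03, -7.66556525e+01,  1.50207024e+00, -2.52936834e+01,
       -5.23824873e-02,  1.36386522e-02,  4.84267321e-05]), 'tcp_pos': array([ 160.78134542, -706.4800806 ,  217.82783172]), 'orientation': array([-3.12051828e+00, -3.50676158e-01,  4.56290104e-04]), 'force': array([0.63151857, 0.12034666, 0.16592665]), 'torque': array([ 0.01847774,  0.0037394 , -0.01456771]), 'gripper_width': 92.69212117220654}
```

View pics/top0.png

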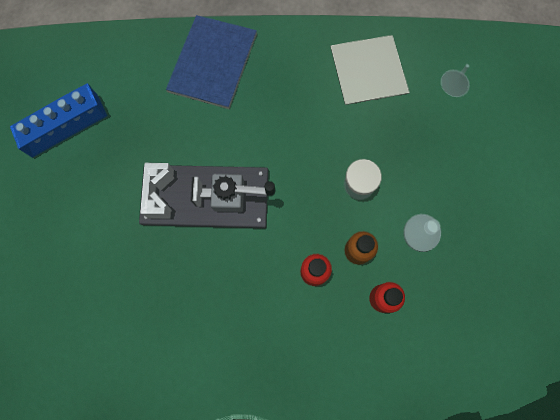

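View pics/side0.png

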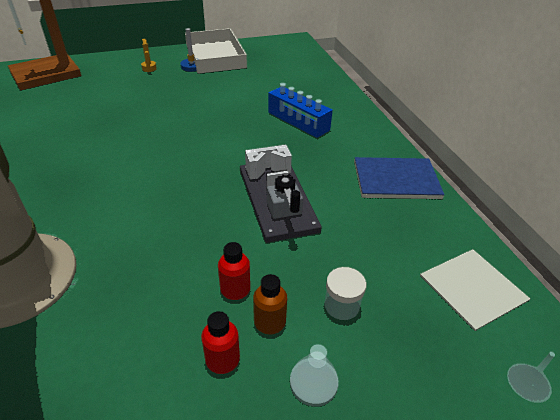

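Top view: amber bottle at (362,247) with its cap at (366,243). Possible mix-ups are the red bottles at (316,269) and (389,297). The jar is at (363,179), the flask at (423,232) and the funnel at (455,83). The clamp spans (141–268, 163–228), with the V-block on the left and the post at (270,187). I choose the amber one.

```bash
cat > h.py <<'E'
import numpy as np, cv2
from rig import ctrl
def rays(n, px):
    c=ctrl.calibration(n); K=np.array([[c["fx"],0,c["cx"]],[0,c["fy"],c["cy"]],[0,0,1]])
    u=cv2.undistortPoints(np.float64(px).reshape(-1,1,2),K,np.array([c["k1"],0,0,0,0.])).reshape(-1,2)
    R=np.array(c["R"]); return -R.T@np.array(c["t"]), np.c_[u,np.ones(len(u))]@R
def onplane(n,px,z):
    o,d=rays(n,px); return o+d*((z-o[2])/d[:,2])[:,None]
def cloud(n,d):
    h,w=d.shape; g=np.stack(np.meshgrid(np.arange(w),np.arange(h)),-1)
    o,r=rays(n,g); X=o+r*d.reshape(-1,1); X[d.ravel()==0]=np.nan
    return X.reshape(h,w,3)
def circ(P):
    (x,y),r=cv2.minEnclosingCircle(np.float32(P[:,:2])); return np.round([x,y,r],1)
E
python3 - <<'E'
from h import *
im=cv2.imread("pics/top0.png").astype(int); X=cloud("top",np.load("pics/top0d.npy"))
Z=X[...,2]; mx=im.max(2); H=np.indices(Z.shape)
def box(x0,x1,y0,y1): return (H[1]>=x0)&(H[1]<x1)&(H[0]>=y0)&(H[0]<y1)
print("table z",np.nanmedian(Z[300:380,200:280]))
# cap
m=box(345,385,225,265)&(mx<50); P=X[m&(Z>108)]; print("cap",circ(P),np.median(P,0),len(P))
ys,xs=np.nonzero(m&(Z>108)); print("  ray",onplane("top",[[xs.mean(),ys.mean()]],115))
for nm,b,z0 in(("jar",box(335,390,155,205),65),("flask",box(395,450,205,255),20)):
    P=X[b&(Z>z0)]; print(nm,circ(P),P[:,2].max())
for nm,b in(("redL",box(298,336,250,275)),("redR",box(370,410,285,315))):
    P=X[b&(Z>105)]; print(nm,circ(P))
# base plate: all clamp points >14
b=box(130,290,150,240)
m=(b&(Z>12)&(mx<250)); 
n,l,s,_=cv2.connectedComponentsWithStats(m.astype(np.uint8)); k=1+s[1:,4].argmax()
P=X[(l==k)&(Z<28)]; print("plate z",np.median(P[:,2])); r=cv2.minAreaRect(np.float32(P[:,:2])); print(r, cv2.boxPoints(r))
for nm,lo,hi in(("post",130,150),("hub",88,112),("high",66,82)):
    P=X[b&(Z>lo)&(Z<hi)]; print(nm,len(P),circ(P),P.mean(0))
P=X[b&(Z>71)&(Z<82)];print(np.c_[P[:,0].round(),P[:,1].round()][::8].tolist())
t=cv2.resize(cv2.imread("pics/top0.png")[140:280,130:450],None,fx=2.5,fy=2.5,interpolation=cv2.INTER_CUBIC); cv2.imwrite("pics/crop1.png",t)
E
```

```text
table z -0.34327870767458535
cap [ 465.5 -240.7   16.1] [ 466.71740279 -241.14051069  115.26473339] 199
  ray [[ 466.18120679 -241.02367459  115.        ]]
jar [ 608.1 -246.9   36.4] 79.49705691302768
flask [ 501.3 -376.2   38. ] 101.75291641208446
redL [ 422.2 -148.5   16.8]
redR [ 365.3 -290.5   16.8]
plate z 19.677533135645717
((581.3679809570312, 86.05355834960938), (271.2967224121094, 132.50340270996094), 88.39559936523438) [[511.34433  -47.686684]
 [643.7958   -51.39657 ]
 [651.3916   219.7938  ]
 [518.9402   223.5037  ]]
post 91 [570.8 -58.9  10.1] [570.10914593 -59.27329847 139.40993409]
hub 645 [572.8  -7.1  60.6] [575.97595188  10.65586     98.97349354]
high 1711 [581.8 105.5 109.7] [579.56302122 123.29201441  73.9815593 ]
[[638.0, 198.0], [636.0, 188.0], [636.0, 171.0], [634.0, 153.0], [634.0, 188.0], [634.0, 171.0], [633.0, 154.0], [632.0, 187.0], [632.0, 171.0], [631.0, 151.0], [629.0, 185.0], [630.0, 169.0], [629.0, 151.0], [626.0, 186.0], [627.0, 170.0], [627.0, 153.0], [625.0, 189.0], [625.0, 172.0], [625.0, 156.0], [623.0, 189.0], [623.0, 172.0], [623.0, 156.0], [621
[... 1328 characters left out ...]
], [556.0, 171.0], [557.0, 98.0], [557.0, 38.0], [555.0, 198.0], [554.0, 181.0], [554.0, 164.0], [554.0, 15.0], [552.0, 194.0], [552.0, 177.0], [553.0, 157.0], [553.0, 20.0], [550.0, 189.0], [550.0, 166.0], [551.0, 18.0], [548.0, 191.0], [548.0, 166.0], [549.0, 51.0], [546.0, 195.0], [546.0, 179.0], [547.0, 155.0], [544.0, 201.0], [544.0, 184.0], [544.0, 162.0], [542.0, 201.0], [542.0, 184.0], [542.0, 168.0], [540.0, 199.0], [540.0, 182.0], [539.0, 165.0], [538.0, 201.0], [538.0, 185.0], [537.0, 167.0], [536.0, 203.0], [536.0, 187.0], [536.0, 168.0], [534.0, 203.0], [534.0, 187.0], [534.0, 170.0], [534.0, 154.0], [532.0, 188.0], [532.0, 172.0], [532.0, 156.0], [530.0, 185.0], [530.0, 168.0]]
```

View pics/crop1.png

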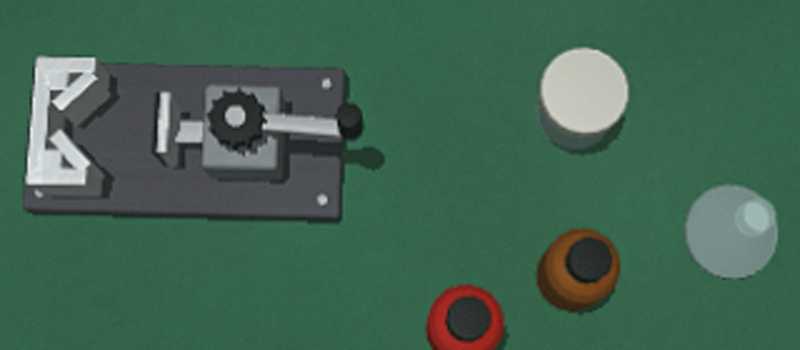

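The crop confirms the amber, black-capped bottle between the red ones. The clamp measures 271 x 132 mm with yaw about -1.6°, and the post top is at z 139 near (570,-59). Next I measure the pivot, jaw and V gap, then check IK.

```bash
cat >> h.py <<'E'
from scipy.spatial.transform import Rotation as Rn
YAW=np.deg2rad(-1.6); C=np.array([581.4,86.05]); 
M=np.array([[np.cos(YAW),-np.sin(YAW)],[np.sin(YAW),np.cos(YAW)]])
def loc(P): return (np.asarray(P)[...,:2]-C)@M
def wor(p): return C+M@np.asarray(p,float)
def down(a):  # tool down, gripper y at world angle a
    y=np.array([np.cos(a),np.sin(a),0]); z=np.array([0,0,-1.]); return Rn.from_matrix(np.c_[np.cross(y,z),y,z]).as_rotvec()
E
python3 - <<'E'
from h import *
X=cloud("top",np.load("pics/top0d.npy")); Z=X[...,2]; L=loc(X)
b=np.zeros(Z.shape,bool); b[150:240,130:290]=1
top=b&(Z>70)&(Z<84)
P=L[top&(L[...,1]<40)&(L[...,1]>0)]; print("jaw",P.min(0),P.max(0),len(P))
P=L[top&(L[...,1]>40)]; print("V",P.min(0),P.max(0))
for x in range(-60,61,5):
    q=P[abs(P[:,0]-x)<2.5]; print(x, q[:,1].min().round(1),end="; ")
print()
h=b&(Z>90)&(Z<125)&(L[...,1]>-70); print("zs",np.percentile(Z[h],[5,50,95,99]))
for z in (98,100,102,105):
  P=L[b&(Z>z)&(Z<125)&(L[...,1]>-75)]
  if len(P)>10: print("hub",z,len(P),circ(P))
print("post loc",loc([570.5,-59]))
seat=wor([0,52]);q=None
for a in (0,np.pi): print("pick",a,ctrl.inverse_kinematics([466,-241,84],down(a)),ctrl.inverse_kinematics([*seat,104],down(a+YAW)))
pv=wor([0,-58])
for s in (0,np.pi):
  for th in (265,225,185,165):
    t=np.deg2rad(th)+YAW; p=pv+90*np.array([np.cos(t),np.sin(t)])
    print(s,th,ctrl.inverse_kinematics([*p,108],down(t+np.pi/2+s)))
E
```

```text
jaw [-25.81066892   2.72105332] [24.79180692 15.70654011] 160
V [-54.20888164  63.55865139] [ 53.86785256 116.8778495 ]Traceback (most recent call last):
  File "<stdin>", line 8, in <module>
    return umr_minimum(a, axis, None, out, keepdims, initial, where)
ValueError: zero-size array to reduction operation minimum which has no identity
```

Run:
```python
from h import *
X=cloud("top",np.load("pics/top0d.npy")); Z=X[...,2]; L=loc(X)
b=np.zeros(Z.shape,bool); b[150:240,130:290]=1
top=b&(Z>70)&(Z<84)
P=L[top&(L[...,1]>40)]
for x in range(-50,51,5):
    q=P[abs(P[:,0]-x)<2.5]; print(x, np.round(np.percentile(q[:,1],[0,5]),1) if len(q) else 0,end="; ")
print()
for z in (98,100,102,105):
  P=L[b&(Z>z)&(Z<125)&(L[...,1]>-75)]
  if len(P)>10: print("hub",z,len(P),circ(P),P.mean(0))
print("post loc",loc([570.5,-59]))
np.set_printoptions(precision=2,suppress=True)
seat=wor([0,52])
for a in (0,np.pi): print("pick",a,ctrl.inverse_kinematics([466,-241,84],down(a)),ctrl.inverse_kinematics([*seat,104],down(a+YAW)))
pv=wor([0,-58])
for s in (0,np.pi):
  for th in (265,225,185,165):
    t=np.deg2rad(th)+YAW; p=pv+90*np.array([np.cos(t),np.sin(t)])
    print(s,th,ctrl.inverse_kinematics([*p,108],down(t+np.pi/2+s)))
```

```text
-50 [65.8 67.9]; -45 [65.9 67.6]; -40 [65.2 66.9]; -35 [63.6 66.6]; -30 [69.  71.3]; -25 [71.9 74.8]; -20 [78.  81.2]; -15 [85.2 86.5]; -10 [90.3 91.7]; -5 [101.  101.4]; 0 [ 99.4 101.2]; 5 [100.6 101.6]; 10 [86.6 87.2]; 15 [82.5 84.1]; 20 [76.7 78.7]; 25 [71.2 72.7]; 30 [65.4 69.1]; 35 [64.4 65.9]; 40 [65.8 68.5]; 45 [65.9 66.7]; 50 [67.  68.4]; 
hub 98 353 [ -0.7 -55.   22.8] [ -1.20705326 -54.90234736]
hub 100 267 [ -0.7 -55.   22.8] [ -1.28625641 -54.93843867]
hub 102 125 [ -1.6 -54.5  21.8] [ -1.92216803 -54.80424219]
hub 105 13 [ -1.3 -53.1  15.7] [ -3.70952728 -52.4964526 ]
post loc [  -6.84571656 -145.29779305]
pick 0 [ 0.58  0.58 -0.31  2.16  0.38  0.46 -0.02] [-0.06  0.62 -0.4   1.97  0.4   0.62 -0.75]
pick 3.141592653589793 [ 0.1   0.6   0.4   2.19 -0.53  0.45 -2.22] [ 0.34  0.86 -1.11  1.95  0.95  0.98  1.88]
0 265 [ 0.24  0.59 -0.34  2.03  0.34  0.58 -0.45]
0 225 [ 0.06  0.52 -0.15  2.17  0.17  0.46 -1.03]
0 185 [-0.15  0.5  -0.01  2.23  0.01  0.42 -1.69]
0 165 [-0.27  0.5   0.06  2.22 -0.07  0.42 -2.01]
3.141592653589793 265 [ 0.69  0.82 -1.11  2.    0.94  0.95  2.11]
3.141592653589793 225 [ 0.67  0.77 -1.11  2.13  0.95  0.87  1.3 ]
3.141592653589793 185 [ 0.35  0.59 -0.73  2.2   0.71  0.6   0.73]
3.141592653589793 165 [ 0.22  0.57 -0.63  2.19  0.63  0.57  0.4 ]
```

Pivot is at local (-0.7,-55) and the post is 90.5 mm from it, as specified (lever at about 266°). The jaw face is at local y of about 14.5. The V apex at about 98 puts the bottle at y = 55.6 when touching, so I aim for y = 50. Picking up now.

Run:
```python
from h import *
o=down(0)
ctrl.goto([466,-241,230],o); ctrl.move_gripper(65)
ctrl.move_linear([466,-241,84],feed=150)
s=ctrl.state(); print(s["tcp_pos"],s["force"])
ctrl.move_gripper(20,grasp_force=35); s=ctrl.state(); print("w",s["gripper_width"],s["force"])
ctrl.move_linear([466,-241,250],feed=150); s=ctrl.state(); print("w",s["gripper_width"],s["force"],s["t"])
for n in("side",):
    im,d=ctrl.get_image(n); cv2.imwrite("pics/side1.png",im[...,::-1])
```

```text
[ 466.39879568 -241.10176558   84.59440095] [-0.97205512  0.38137531 -0.68537022]
w 32.935163940698935 [-1.82326714  0.2334615   3.03131291]
w 32.95383743360943 [ 0.1623603   0.03507515 -3.25277024] 5.7667
```

View pics/side1.png

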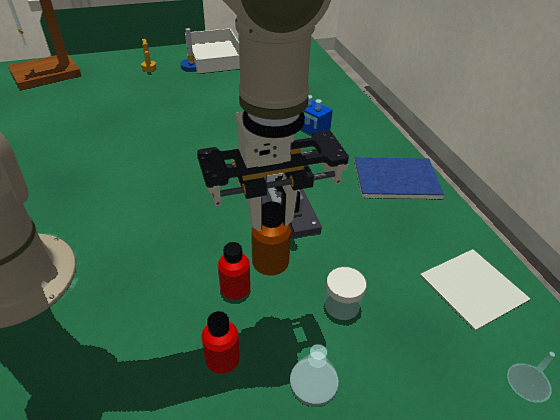

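The bottle hangs upright in the grip at (272,245), about 0.3 kg, and the neighbours are undisturbed. Placing it.

Run:
```python
from h import *
p=wor([0,50]); o=down(YAW)
ctrl.goto([*p,250],o); ctrl.move_linear([*p,125],feed=150)
f0=ctrl.state()["force"]
for z in np.arange(115,101,-1.0):
    ctrl.move_linear([*p,z],feed=40); s=ctrl.state(); dz=s["force"][2]-f0[2]
    if dz>2: break
print("z",z,s["tcp_pos"],s["force"]-f0,f0)
ctrl.move_gripper(60); ctrl.wait(.2)
ctrl.move_linear([*p,250],feed=200); 
# step aside towards lever for clear view
ctrl.goto([*wor([-12,-145]),260],down(YAW)); print(ctrl.state()["t"])
for n in("side","top"):
    im,d=ctrl.get_image(n); cv2.imwrite(f"pics/{n}2.png",im[...,::-1]); np.save(f"pics/{n}2d.npy",d)
X=cloud("top",d); L=loc(X); mx=im.max(2)
m=(X[...,2]>128)&(X[...,2]<140)&(abs(L[...,0])<40)&(L[...,1]>25)&(L[...,1]<90); print("cap loc",circ(L[m]) if m.any() else None, X[m][:,2].mean() if m.any() else 0)
a=cv2.imread("pics/side2.png")[100:280,180:380]; b=cv2.imread("pics/top2.png")[120:280,120:320]
cv2.imwrite("pics/c2.png",np.hstack([cv2.resize(a,(400,360)),cv2.resize(b,(400,360))]))
```

```text
z 104.0 [582.88145105 136.1359658  104.21196292] [-0.24585255  0.29586675  3.18604438] [-0.3899574  -0.06456094 -2.48551002]
13.95
cap loc [-0.1 50.1 17.4] 134.28351876533392
```

View pics/c2.png

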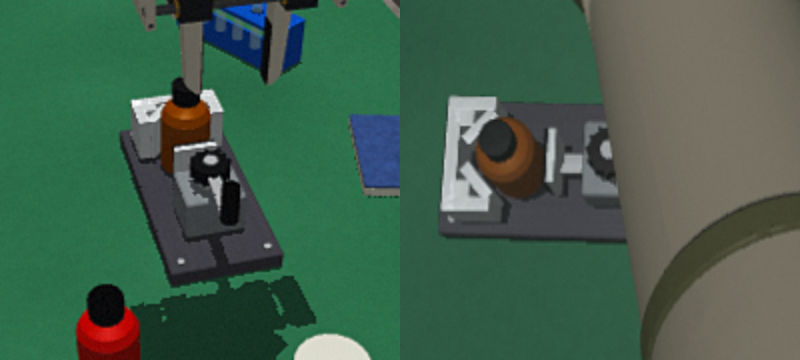

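The bottle stands free on the plate at local (-0.1, 50.1), cap top z 134, with the V to its left and the jaw to its right in the picture. Next I straddle the post and begin turning.

```bash
cat >> h.py <<'E'
PV=wor([-0.7,-55]); ZP=106
def pose(th):  # th: lever angle in clamp frame
    t=th+YAW; return [*(PV+90*np.array([np.cos(t),np.sin(t)])),ZP], down(t+np.pi/2)
def push(th,f0,n=4):
    t=th+YAW; f=[]
    for _ in range(n): f.append(ctrl.state()["force"]); ctrl.wait(0.008)
    d=np.mean(f,0)-f0; return -d@[np.sin(t),-np.cos(t),0], d@[np.cos(t),np.sin(t),0]
def step(th,feed=30):
    p,o=pose(th); ctrl.move_linear(p,o,feed=feed)
E
python3 - <<'E'
from h import *
th=np.deg2rad(266.1); p,o=pose(th)
ctrl.goto([*p[:2],230],o); ctrl.move_gripper(28); ctrl.move_linear([*p[:2],ZP],o,feed=150)
ctrl.wait(.3); f0=np.mean([ctrl.state()["force"] for _ in range(5)],0); np.save("f0.npy",f0)
print("f0",f0,ctrl.state()["gripper_width"],ctrl.state()["t"])
for k in range(9):
    th-=0.05; step(th,40); print(round(np.rad2deg(th),1),np.round(push(th,f0),2))
np.save("th.npy",th); s=ctrl.state();print(s["t"],s["tcp_pos"],pose(th)[0])
E
```

```text
f0 [-0.716987   -0.15403694  0.32567267] 28.163693429346928 16.2917
263.2 [2.02 0.84]
260.4 [5.09 0.93]
257.5 [4.89 0.8 ]
254.6 [4.48 0.84]
251.8 [4.48 0.6 ]
248.9 [3.86 1.01]
246.0 [4.43 0.45]
243.2 [4.05 0.3 ]
240.3 [ 4.06 -0.09]
18.9167 [532.39526479 -45.909807   105.98030755] [np.float64(532.4305465612513), np.float64(-45.82409330189409), 106]
```

```bash
cat > fine.py <<'E'
from h import *
f0=np.load("f0.npy"); th=float(np.load("th.npy")); H=[]
while th>np.deg2rad(266-105) and ctrl.state()["t"]<60:
    th-=0.015 ; step(th,25); H.append(push(th,f0,6)[0])
    if H[-1]>5.5 or len(H)%8==0: print(round(266.1-np.rad2deg(th),1),round(H[-1],2),end="; ")
    if len(H)>6 and np.mean(H[-3:])>7 and np.mean(H[-3:])-np.mean(H[-6:-3])<0.35: print("plateau");break
    if np.mean(H[-2:])>8.4 or H[-1]>9.4: print("guard");break
np.save("th.npy",th); print(ctrl.state()["t"],np.round(H[-12:],2))
E
python3 fine.py
```

```text
28.4 5.52; 32.7 5.09; 33.5 5.56; 39.5 4.72; 46.4 5.03; 53.3 4.94; 60.2 4.94; 67.0 4.37; 73.9 5.67; 74.8 6.03; 75.6 6.09; 76.5 6.66; 77.3 6.94; 78.2 6.66; 79.1 7.07; 79.9 7.13; 80.8 7.28; 81.6 7.25; plateau
38.4167 [5.34 5.43 5.67 6.03 6.09 6.66 6.94 6.66 7.07 7.13 7.28 7.25]
```

The reading is 7.3 N and still creeping up after only 0.15 rad of rise. The stated slip push is 8–9 N, so this is probably not the plateau yet. I continue a few small steps with longer averaging.

Run:
```python
from h import *
f0=np.load("f0.npy"); th=float(np.load("th.npy")); H=[]
print("rest",np.round(push(th,f0,10),2))
for k in range(4):
    th-=0.012; step(th,25); v=push(th,f0,12); H.append(v[0]); print(round(266.1-np.rad2deg(th),1),np.round(v,2))
    if H[-1]>8.7: break
np.save("th.npy",th); s=ctrl.state(); print(s["t"],s["tcp_pos"],pose(th)[0])
```

```text
rest [ 7.44 -4.89]
82.3 [ 7.67 -4.51]
83.0 [ 7.54 -5.03]
83.7 [ 7.81 -4.94]
84.4 [ 7.4  -5.14]
39.9 [489.37591637  29.83510737 106.00654582] [np.float64(489.1647291114073), np.float64(30.928699293668313), 106]
```

The tangential push has been flat at about 7.55 N since 81°. There is also about 5 N of radial friction at the trailing contact, worth roughly another 0.55 N of lever torque. That gives about 8.1 N effective, which looks like slip. Two small steps, still inside the slip window, will confirm it.

Run:
```python
from h import *
f0=np.load("f0.npy"); th=float(np.load("th.npy"))
for k in range(3):
    v=push(th,f0,25); s=ctrl.state(); r=s["tcp_pos"][:2]-PV
    print(round(266.1-np.rad2deg(th),1),np.round(v,2),"eff",round(v[0]-v[1]/9,2),"actual TCP turn",round(266.1-np.rad2deg((np.arctan2(r[1],r[0])-YAW)%(2*np.pi)),2),"rad",np.linalg.norm(r).round(2), s["t"])
    if k<2 and v[0]-v[1]/9<9: th-=0.014; step(th,25)
np.save("th.npy",th)
```

```text
84.4 [ 7.69 -4.93] eff 8.24 actual TCP turn 83.68 rad 89.78 40.1083
85.2 [ 7.46 -5.13] eff 8.03 actual TCP turn 84.5 rad 89.8 40.5667
86.0 [ 7.39 -5.14] eff 7.96 actual TCP turn 85.3 rad 89.8 41.025
```

The push stays flat at about 8.0–8.2 N effective over more than 4° of further turning, so the hub is slipping. I stop, centre the fingers around the post, lift off and check.

Run:
```python
from h import *
th=float(np.load("th.npy"))+0.045; step(th,30); ctrl.wait(.1); f0=np.load("f0.npy"); print("after backoff",np.round(push(th,f0,8),2))
p,o=pose(th); ctrl.move_linear([*p[:2],240],o,feed=150); s=ctrl.state(); print(s["t"],s["force"])
ctrl.goto([430,-200,330],o); ctrl.wait(.3)
for n in("side","top"):
    im,d=ctrl.get_image(n); cv2.imwrite(f"pics/{n}3.png",im[...,::-1])
X=cloud("top",d); L=loc(X); Z=X[...,2]
m=(Z>128)&(Z<140)&(abs(L[...,0])<40)&(L[...,1]>25)&(L[...,1]<90); print("cap loc",circ(L[m]),Z[m].mean())
m=(Z>70)&(Z<84)&(abs(L[...,0])<26)&(L[...,1]>5)&(L[...,1]<35); print("jaw",L[m].max(0) if m.any() else 0)
m=(Z>132)&(Z<146)&(L[...,1]<-20)&(L[...,1]>-160)&(abs(L[...,0])<110); print("post",circ(L[m]) if m.any() else 0)
for nm,c,z0 in(("jar",(608.1,-246.9),65),("flask",(501.3,-376.2),20)):
    m=(np.hypot(X[...,0]-c[0],X[...,1]-c[1])<60)&(Z>z0)&(Z<110); print(nm,circ(X[m]) if m.any() else 0)
a=cv2.imread("pics/side3.png")[100:280,180:380]; b=cv2.imread("pics/top3.png")[120:280,120:320]
cv2.imwrite("pics/c3.png",np.hstack([cv2.resize(a,(400,360)),cv2.resize(b,(400,360))])); print(ctrl.state()["t"])
```

```text
after backoff [-0.01 -0.88]
42.5167 [ 0.05771151  0.04665532 -0.57253807]
cap loc [ 0.1 55.4 17.5] 134.54943541642442
jaw [24.06971911 34.46787086]
post [-90.2 -64.3   9.9]
jar [ 616.4 -223.8   25.1]
flask 0
43.9083
```

View pics/c3.png

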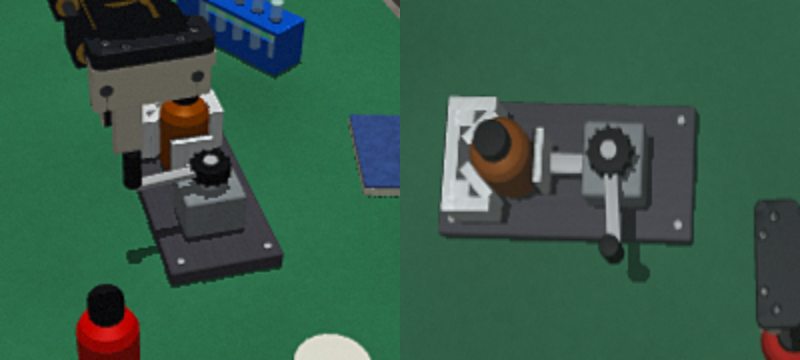

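The picture shows the bottle upright against the V at local (0.1, 55.4), against a predicted contact at 55.6. The jaw is against it, the lever is turned about 80°, and the gripper is clear. Handing in.

```bash
python3 -c "
from h import *
print(ctrl.finish_job(), ctrl.state()['force'], ctrl.state()['t'])"
```

```text
the job is handed in; nothing more can be done
the job is handed in; nothing more can be done
```

The amber bottle is clamped upright in the bench clamp. I handed the job in at about 44 s of the 72 s limit; the interface gives no verdict.

**Placing:** I picked the bottle up by its cap and let go of it between the jaw and the V-block. It stood free on the plate on the clamp's centre line, 50 mm to +y of the clamp's middle, with the cap top at about 134 mm.

**Tightening:** I turned the lever by its post until the push levelled off at about 7.5 N. Adding the friction at the post, that is about 8.0–8.2 N effective. It stayed flat over more than 4° of further turning, so I took the hub to be slipping, stopped, eased off and lifted clear.

**Last checks:**
- **Bottle:** its cap is 55.4 mm to +y (0.1 mm off the centre line), matching the predicted V-block contact at 55.6 mm. The cap top is still at about 134.5 mm.
- **Lever:** it now stands about 80° from where it started.
- **Robot:** it read no contact force after lifting off.

**Not confirmed:**
- **Jaw force:** it could only be judged from the push on the post, and the uncorrected push was slightly under the stated 8–9 N. My first automatic "plateau" stop came at 7.3 N while the push was still rising, so I went on in small steps.
- **Jar and flask:** I could not re-measure them at the end. The jar was partly hidden in the last top view and the flask was not found there. The arm made no known contact with either.

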